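# Empty the tart press and hold its lid at 45 degrees

## Robot

A 6-joint arm with a two-finger parallel gripper is mounted at the origin on a cart in front of the work surface, level with it; the furniture and walls round the work are solid. World frame = base frame: x ahead of the robot, y to its left, z up, the work surface at z = 0. Lengths are in m, angles in rad, forces in N, time in s.
With the tool pointing down it reaches from about 0.375 to 0.925 m from the base axis. Payload 5.7 kg.
Tool frame: the origin (TCP) lies on the centre line of the jaws, within the pads' length; the fingertips stand 19 mm ahead of it and the grasp point (between the pads) is the TCP (ctrl.tcp_to_tips is the distance from the TCP to the fingertips, in m); z points along the fingers, y is the line along which they close (so a half turn about z gives the same grasp; the last joint's range is limited). The gripper opens to 88 mm and grips with 3 to 60 N. Pads are 20 mm wide; open, the fingers measure 115 mm over their backs; the gripper's body (75 mm by 178 mm) begins 61 mm behind the grasp point.
Start: joints at [-1.226, 0.359, 1.51, -0, 1.272, -0.115], TCP at [0.266, -0.538, 0.242] pointing down, gripper open.
Joint ranges: [-2.97, 2.97], [-1.01, 2.36], [0.21, 2.38], [-0.96, 4.11], [0.2, 2.71], [-2.98, 2.98]. Speed limits (rad/s): [2.39, 2.39, 3.14, 3.14, 3.14, 3.14].

## Interface

Orientations are given as [roll, pitch, yaw] about the fixed x, y, z axes, in that order (R = Rz(yaw) Ry(pitch) Rx(roll)).
In Python, from bench import ctrl gives the robot as it stands.
- The arm moves only by the shell command python3 -m jog 'ROWS' [FORCE]. ROWS is a JSON object whose one key "commands" holds a list that holds one entry, the list of rows, each a list of 7 numbers: the turn, a rotation vector about the tool's x, y, z in units of 6 degrees (1.0 is 6 degrees), then the shift along the tool's x, y, z in units of 40 mm (1.0 is 40 mm), then the opening, from 0 (shut) to 1 (fully open). A call has 1 to 12 rows; each row shifts and turns the commanded pose from where the row before left it, along the tool's axes as they then stand; what a row does not reach is not made up. A row lasts 1/12 s, in which the tool goes at most 41.7 mm and 7.16 degrees, less where a joint would pass 70% of its speed; a pose out of reach is approached as far as the arm can. A call is refused whole if a number of a shift passes 1 or a number of a turn 1, either way. A call with a gripper value outside its range is refused whole. The fingers move at their own pace and stop on an object; FORCE is the grip in N (left out, the last holds). Time passes only in rows, so rows that do not move let the fingers close. It gives the time, the measured TCP pose, the force, the opening and the grip force at its end, in the units of the state.
- ctrl.state(): the state, without advancing time (a new reading comes with each control period).
- ctrl.grab_frame(name): name is "scene" or "side" or "wrist"; returns a dict with "pixels" (384x512x3 uint8, blue, green, red), "vfov" (degrees; the focal length in pixels is half the picture's height over the tangent of half this angle, whatever the lens; pixels are square), "cx", "cy" (the principal point, pixels), "extrinsics" (4x4, takes a point from world to camera coordinates). Camera axes: x right, y down, z forward; pixel columns grow to the right and rows downward; lengths in m; the calibration is good to about 2 mm. A picture is of the moment at which its call begins. There is no depth.
- ctrl.close_job(): hands the job in; it is judged then, once.
The state is a dict: "clock": time; "joint_pos": joint angles; "dq": joint speeds; "joint_efforts": joint torques, N m; "position": TCP position; "tool_rot": TCP orientation; "wrist_force": force on the tool from outside, world axes, zero at the start; "moment": the same for the moment, N m; "opening": finger opening in m; "finger_force": force on a finger pad.
Only numpy, scipy, OpenCV 4.12 (cv2) and the standard library are available. Lean on these libraries where they do the work, as an engineer would, in place of code of your own. Each camera call takes 0.05 s, during which the arm holds its last target. There are 200 camera calls.

## Task

Lift the tart tin out of the well of the open tart press and set it down upright on the chopping board, without dropping it. Then take the press's lid, bring it down to 45 degrees above level and keep holding it there so that I can wipe the stamp on its underside: finish while the gripper is still holding the lid, which falls shut if let go. Do not let the lid drop shut on the way, and leave the other things where they are.

Things in the scene. Friction and masses are not known exactly. Their poses are not given: they have to be found in the camera images.
- press: Tart press, fixed to the worktop. Base 180 mm (x) by 160 mm (y), black with an aluminium top plate whose top is 40 mm above the worktop; origin at the centre of its underside on the worktop, z up. The hinge of the lid is along its +x edge (on the robot's left, give or take 25 degrees), its front is the -x edge. The lid starts open, standing about upright.
- press_well (a point): Centre of the floor of the round well in the top plate: 10 mm in front (-x) of the base's centre, 28 mm above the worktop. The well is 60 mm across and 12 mm deep, with vertical walls. Axes as the press's.
- tart_tin: Round, straight-walled open steel tin, 56 mm across outside, 30 mm tall, wall 2.5 mm, 50 to 100 g. Origin at the centre of its underside, z up. It starts standing in the well, upper 18 mm above the top plate (its rim 58 mm above the worktop); it can be gripped across the outside of that part.
- lid_hinge (a point): Point on the axis of the lid's hinge, midway along it: 85 mm behind (+x) the base's centre, 66 mm above the worktop. Axes as the press's; the hinge's axis is y. The lid plate is 10 mm thick, 146 mm wide, its far edge 170 mm from the hinge; its underside carries a round steel stamp 46 mm across, 95 mm from the hinge, reaching 16 mm below the hinge plane.
- press_lid (a joint): Angle of the lid, rad: 0 = lid level over the base (closed), 1.57 = upright, stop at 1.85. It starts between 1.6 and 1.85. The hinge is slightly stiff, so the lid stays where it is left when within some 0.1 rad of upright; from 1.4 downward it falls shut under its weight (0.35 kg, about 1.2 N at the handle at 45 degrees).
- lid_handle (a point): Middle of the lid's handle: a straight round black bar, 12 mm thick and 120 mm long, parallel to the hinge axis and 214 mm from it, carried by two steel posts (10 mm thick) at its ends in the plane of the lid. Between bar and lid edge there is a gap of 38 mm, between the posts 110 mm. Axes turn with the lid: y along the bar, x towards the hinge.
- chopping_board: Flat plastic chopping board with a slot at one end, loose, 170 mm (x) by 260 mm (y) by 11 mm thick. Origin at the centre of its underside, z up; it lies flat on the robot's right of the press, its long side about along the world's x axis.
- salt_shaker: Bystander, to be left alone: salt shaker, 44 mm across, 90 mm tall, loose. Origin at the centre of its underside.
- lemon: Bystander, to be left alone: lemon, 78x55x56 mm, loose. Origin at the centre of its underside.
- garlic: Bystander, to be left alone: garlic bulb, 60 mm, loose. Origin at the centre of its underside.
- fork: Bystander, to be left alone: fork, 193x26x15 mm, loose. Origin at the centre of its underside.
- tape_roll: Bystander, to be left alone: roll of tape lying flat, 96 mm across, 25 mm high, loose. Origin at the centre of its underside.
- peg: Bystander, to be left alone: clothes peg, 72x15x12 mm, loose. Origin at the centre of its underside.
- teaspoon: Bystander, to be left alone: teaspoon, 130x27x11 mm, loose. Origin at the centre of its underside.
Mind the look-alikes: they are no part of the job. There is more than one size of the tart_tin; the job needs the larger.

How it is judged:
On the way, in this order (a step that is already met when the one before it is completed fails the run):
1. the tin is lifted clear of the well in the gripper (z of tart_tin in the frame of press_well above 0.02 m and contact force between the fingers and tart_tin above 0.3 N), for 0.1 s.
2. the tin is lowered on to the board while the gripper still has it (x of tart_tin in the frame of chopping_board between -0.062 and 0.062 m and y of tart_tin in the frame of chopping_board between -0.107 and 0.107 m and z of tart_tin in the frame of chopping_board between 0.006 and 0.024 m and angle between tart_tin's own z axis and vertical below 0.35 rad and contact force between the fingers and tart_tin above 0.2 N).
3. the tin stands upright on the board, let go (x of tart_tin in the frame of chopping_board between -0.062 and 0.062 m and y of tart_tin in the frame of chopping_board between -0.107 and 0.107 m and z of tart_tin in the frame of chopping_board between 0.006 and 0.015 m and angle between tart_tin's own z axis and vertical below 0.1 rad and contact force between the fingers and tart_tin below 0.05 N and linear speed of tart_tin below 0.03 m/s), for 0.2 s.
At the end, for the whole second after the job is handed in: The fingers hold the lid still at 45 degrees, give or take 7 (joint 0.665 to 0.905 rad), while the tin stands upright, let go and at rest with its whole foot on the board (within 5 mm) (all of step 3 and value of joint press_lid between 0.665 and 0.905 rad and velocity of joint press_lid between -0.1 and 0.1 rad/s and contact force between the fingers and press above 0.3 N); the arm keeps its last pose, push and grip.
It fails at once if the lid drops (nearly) shut (value of joint press_lid below 0.35 rad).
It fails at once if one of the bystanders is moved by more than 30 mm (distance of any of salt_shaker, lemon, garlic, fork, tape_roll, peg, teaspoon from where it was at the start of the episode above 0.03 m).
It also fails if it takes over 54 s, if anything falls off the work surface, if the arm or the gripper's body presses on something with over 40 N, if the wrist force passes 120 N, or if a joint passes its speed limit or range.

## Working session

There is one attempt and no reset: what is moved stays moved. The work goes in short steps, Python scripts to look and compute and a shell command to move; the robot and the scene stay as the last step left them, time stands still between calls to the robot, and variables do not carry over. Pictures are saved under pics/ and viewed, at most 10 in all, crops included, and the job is handed in when it is done.

```bash
mkdir -p pics; ls; cat > h.py <<'E'
import numpy as np,cv2,json
from bench import ctrl
from scipy.spatial.transform import Rotation as R
def cam(n):
    f=ctrl.grab_frame(n); p=np.asarray(f['pixels'],np.uint8)
    return p,dict(f=p.shape[0]/2/np.tan(np.radians(f['vfov'])/2),cx=f['cx'],cy=f['cy'],E=np.array(f['extrinsics']))
def proj(c,P):
    P=np.atleast_2d(P); q=P@c['E'][:3,:3].T+c['E'][:3,3]
    return np.c_[c['f']*q[:,0]/q[:,2]+c['cx'],c['f']*q[:,1]/q[:,2]+c['cy']]
def onz(c,uv,z):
    Rr=c['E'][:3,:3];o=-Rr.T@c['E'][:3,3]
    d=Rr.T@np.array([(uv[0]-c['cx'])/c['f'],(uv[1]-c['cy'])/c['f'],1])
    return o+d*(z-o[2])/d[2]
def save(n,c): np.savez(n,**c)
def load(n): return dict(np.load(n))
E
python3 - <<'E'
from h import *
s=ctrl.state();print({k:np.round(v,3).tolist() for k,v in s.items()},ctrl.tcp_to_tips)
for n in('scene','side'):
    p,c=cam(n);cv2.imwrite(f'pics/{n}0.png',cv2.resize(p,(800,600),interpolation=cv2.INTER_CUBIC));cv2.imwrite(f'{n}raw.png',p);save(n+'.npz',c);print(n,c)
E
```

```text
pics
{'clock': 0.0, 'joint_pos': [-1.226, 0.36, 1.511, -0.0, 1.273, -0.115], 'dq': [0.001, -0.002, 0.0, -0.001, -0.001, 0.0], 'joint_efforts': [0.0, -51.537, -27.072, 0.067, 0.035, -0.0], 'position': [0.266, -0.537, 0.241], 'tool_rot': [-3.14, -0.0, 0.46], 'wrist_force': [-0.43, -0.061, 0.817], 'moment': [-0.003, -0.04, 0.008], 'finger_force': 0.0, 'opening': 0.088} 0.019
scene {'f': np.float64(458.2779993945976), 'cx': 260.7714104024296, 'cy': 193.2371777052626, 'E': array([[ 0.67043629, -0.74196562,  0.00148086, -0.37770363],
       [-0.47465503, -0.43042814, -0.7677462 ,  0.30762627],
       [ 0.57027869,  0.51402202, -0.64075236,  1.25055462],
       [ 0.        ,  0.        ,  0.        ,  1.        ]])}
side {'f': np.float64(361.1276487985851), 'cx': 258.482769994534, 'cy': 190.71072191147766, 'E': array([[-0.99987833, -0.00870066,  0.01294705,  0.53039605],
       [-0.01471276,  0.80179188, -0.59742223,  0.05458482],
       [-0.00518287, -0.59754003, -0.80182233,  1.02696815],
       [ 0.        ,  0.        ,  0.        ,  1.        ]])}
```

View pics/scene0.png

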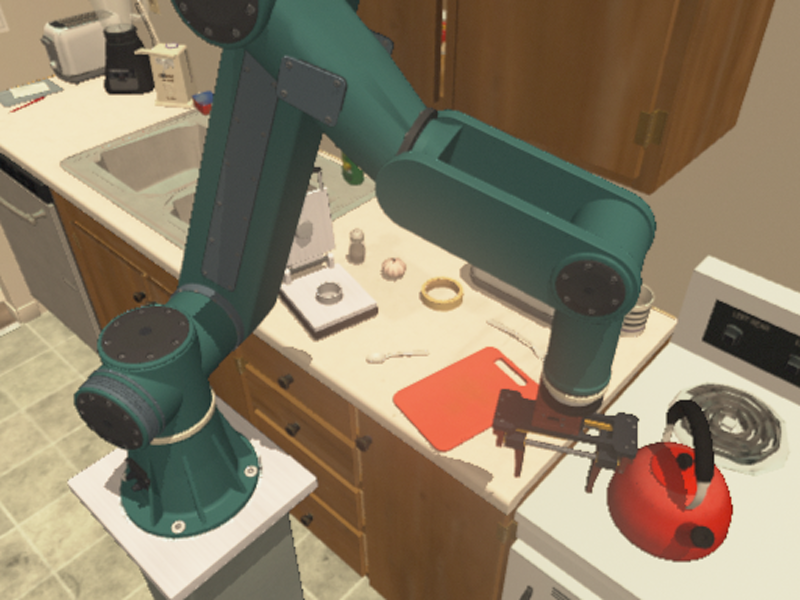

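View pics/side0.png

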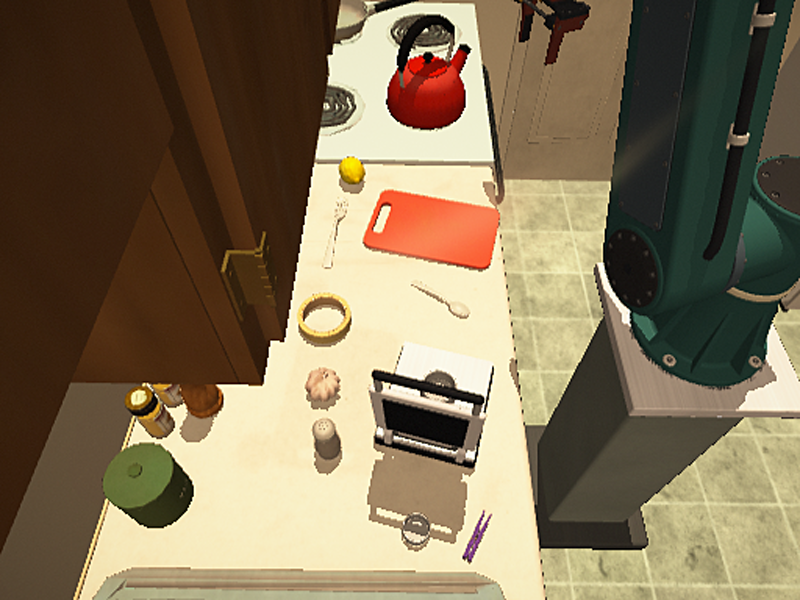

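The scene shows the press at about (330,290) with the tin in its well and the board at (470,400). The side view shows the press at (435,400), the lid standing open with its bar from (377,374) to (480,398), the board at (432,230), and the small tin at (415,530). Next I'll enlarge the press in both.

```bash
python3 - <<'E'
import cv2,numpy as np
a=cv2.imread('sceneraw.png')[110:222,170:250]; b=cv2.imread('sideraw.png')[212:304,228:328]
A=cv2.resize(a,None,fx=5,fy=5,interpolation=cv2.INTER_CUBIC)
B=cv2.resize(b,None,fx=8,fy=6.5,interpolation=cv2.INTER_CUBIC) if 0 else cv2.resize(b,None,fx=6,fy=6,interpolation=cv2.INTER_CUBIC)
cv2.imwrite('pics/c1.png',A);cv2.imwrite('pics/c2.png',B)
E
```

```text
(no output)
```

View pics/c1.png

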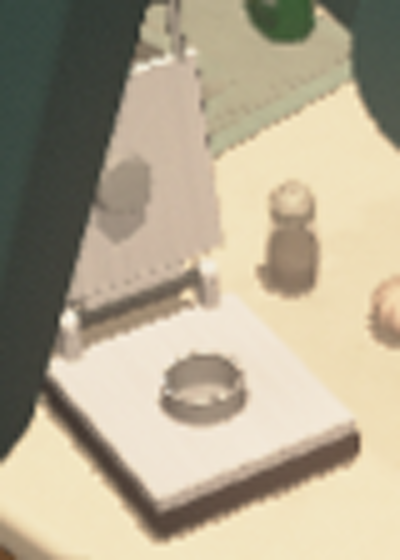

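View pics/c2.png

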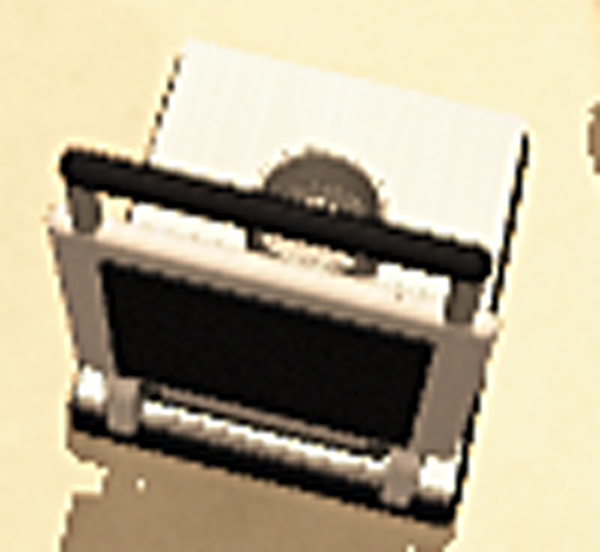

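```bash
python3 - <<'E'
from h import *
from scipy.optimize import least_squares
sc,sd=load('scene.npz'),load('side.npz')
g=lambda o,s,p:np.array(o)+np.array(p)/s
C={('s',(-.09,-.08)):(357,437),('s',(-.09,.08)):(158,508),('s',(.09,-.08)):(230,297),('s',(.09,.08)):(45,370)}
obs=[(sc,np.array([*k[1],.04]),g((170,110),5,v)) for k,v in C.items()]
obs+=[(sd,np.array([-.09,-.08,.04]),g((228,212),6,(185,42))),(sd,np.array([-.09,.08,.04]),g((228,212),6,(527,122))),(sc,np.array([-.01,0,.058]),g((170,110),5,(204,376)))]
hb=[(-.060,g((228,212),6,(75,163))),(.060,g((228,212),6,(478,262)))]
def res(p):
    x,y,a,t=p; r=[]
    T=lambda q:np.array([x+np.cos(a)*q[0]-np.sin(a)*q[1],y+np.sin(a)*q[0]+np.cos(a)*q[1],q[2]])
    for c,q,uv in obs:r.append(proj(c,T(q))[0]-uv)
    for s,uv in hb: r.append(proj(sd,T(np.array([.085-.214*np.cos(t),s*.9,.066+.214*np.sin(t)])))[0]-uv)
    return np.concatenate(r)
f=least_squares(res,[.5,.1,1.57,1.7]);x,y,a,t=f.x
print('press',f.x,np.degrees(a));print(f.fun.reshape(-1,2).round(1))
w=lambda qx,qy:(x+np.cos(a)*qx-np.sin(a)*qy,y+np.sin(a)*qx+np.cos(a)*qy)
print('tin',w(-.01,0),'tin by scene',onz(sc,obs[-1][2],.058),'hinge',w(.085,0),'handle',w(.085-.214*np.cos(t),0),.066+.214*np.sin(t))
im=cv2.imread('sideraw.png');h=cv2.cvtColor(im,cv2.COLOR_BGR2HSV)
m=((h[...,1]>120)&((h[...,0]<12)|(h[...,0]>172))).astype(np.uint8);m[:115]=0;m[180:]=0;m[:,:225]=0;m[:,325:]=0
v,u=np.nonzero(m);P=np.array([onz(sd,q,.011)[:2] for q in zip(u,v)])*1000
r=cv2.minAreaRect(P.astype(np.float32));print('board',r)
for n,uv,z in[('spoon',(440,300),.005),('fork',(335,230),.01),('lemon',(352,170),.03),('tape',(325,318),.0125),('garlic',(322,385),.03),('salt',(325,425),.09),('peg',(478,535),.006),('small tin',(415,530),.02)]:
    print(n,onz(sd,np.array(uv)/1.5625,z).round(3))
print('table edge y=0..', onz(sd,np.array((512,340))/1.5625,0),ctrl.state()['joint_pos'])
E
```

```text
press [0.47619614 0.1625889  1.31722515 1.70892943] 75.47144193127562
[[ 0.9 -3.9]
 [-1.3 -0.7]
 [ 0.4 -2.3]
 [-2.6 -2. ]
 [-0.6 -3. ]
 [ 2.1 -2.4]
 [-0.9 -0. ]
 [ 3.8  1.1]
 [-4.  -0.8]]
tin (np.float64(0.4736875185830813), np.float64(0.15290867734700536)) tin by scene [0.47563152 0.15038268 0.058     ] hinge (np.float64(0.4975194588394518), np.float64(0.24487083599727189)) handle (np.float64(0.5049115164191845), np.float64(0.27339514264568127)) 0.2779616036336898
board ((469.0986328125, -254.7444610595703), (266.3307189941406, 280.7332763671875), 86.15941619873047)
spoon [ 0.464 -0.051  0.005]
fork [ 0.673 -0.221  0.01 ]
lemon [ 0.647 -0.381  0.03 ]
tape [ 0.672 -0.002  0.012]
garlic [0.662 0.142 0.03 ]
salt [0.643 0.238 0.09 ]
peg [0.422 0.364 0.006]
small tin [0.512 0.362 0.02 ]
table edge y=0.. [3.37330051e-01 3.15677549e-02 1.11022302e-16] [-1.22611619e+00  3.59434339e-01  1.51130356e+00 -6.93220328e-06
  1.27250805e+00 -1.15101536e-01]
```

```bash
python3 - <<'E'
from h import *
sc,sd=load('scene.npz'),load('side.npz')
g=lambda o,s,p:np.array(o)+np.array(p)/s
for z in(.04,):
  Q=[onz(sc,g((170,110),5,v),z)[:2] for v in[(357,432),(158,503),(45,370),(230,297)]]
  Q2=[onz(sd,g((228,212),6,v),z)[:2] for v in[(185,42),(527,122)]]
  print('scene R,F,L,B',np.round(Q,4).tolist(),'sides',[np.linalg.norm(Q[i]-Q[i-1]).round(4) for i in(1,2,3,0)],'mid',np.mean(Q,0));print('side',np.round(Q2,4).tolist(),np.linalg.norm(Q2[0]-Q2[1]))
# handle via side assuming z
for z in(.27,.278): print(z,[onz(sd,g((228,212),6,v),z).round(3).tolist() for v in[(75,163),(478,262)]])
im=cv2.imread('sideraw.png');h=cv2.cvtColor(im,cv2.COLOR_BGR2HSV)
m=((h[...,1]>130)&((h[...,0]<9)|(h[...,0]>172))).astype(np.uint8);m[:115]=0;m[180:]=0;m[:,:225]=0;m[:,325:]=0
n,l,st,ce=cv2.connectedComponentsWithStats(m);print(st);k=1+st[1:,4].argmax()
v,u=np.nonzero(l==k);P=np.array([onz(sd,q,.011)[:2] for q in zip(u,v)])*1000
print('board',cv2.minAreaRect(P.astype(np.float32)))
E
```

```text
scene R,F,L,B [[0.5181, 0.0472], [0.3798, 0.0934], [0.4203, 0.2545], [0.5654, 0.2206]] sides [np.float64(0.1459), np.float64(0.1661), np.float64(0.149), np.float64(0.1797)] mid [0.47091531 0.15392957]
side [[0.5295, 0.0646], [0.3821, 0.1027]] 0.15219890314844128
0.27 [[0.564, 0.253, 0.27], [0.445, 0.284, 0.27]]
0.278 [[0.564, 0.258, 0.278], [0.446, 0.288, 0.278]]
[[     0      0    512    384 193798]
 [   318    116      1      1      1]
 [   233    122     87     50   2807]
 [   273    146      1      1      1]
 [   279    150      1      1      1]]
board ((475.3714599609375, -232.64068603515625), (171.79852294921875, 258.5328063964844), 76.66895294189453)
```

```bash
python3 -m jog '{"commands":[[[0,0,0,0.515,-0.548,0,1],[0,0,0,0.515,-0.548,0,1],[0,0,0,0.515,-0.548,0,1],[0,0,0,0.515,-0.548,0,1],[0,0,0,0.515,-0.548,0,1],[0,0,0,0.515,-0.548,0,1],[0,0,0,0.515,-0.548,0,1],[0,0,0,0.515,-0.548,0,1],[0,0,0,0.515,-0.548,0,1],[0,0,0,0.515,-0.548,0,1],[0,0,0,0.515,-0.548,0,1],[0,0,0,0.515,-0.548,0,1]]]}' && python3 -m jog '{"commands":[[[0,0,-0.82,0,0,0,1],[0,0,-0.82,0,0,0,1],[0,0,-0.82,0,0,0,1],[0,0,-0.82,0,0,0,1],[0,0,-0.82,0,0,0,1],[0,0,-0.82,0,0,0,1],[0,0,-0.82,0,0,0,1],[0,0,-0.82,0,0,0,1],[0,0,-0.82,0,0,0,1],[0,0,-0.82,0,0,0,1],[0,0,0,0,0,0,1],[0,0,0,0,0,0,1]]]}'
```

```text
clock: 1.1
position: [0.3709, -0.1907, 0.2415]
tool_rot: [-3.141, 0.0, 0.46]
wrist_force: [0.4, 0.0, -0.4]
opening: 0.0877
finger_force: 0.0
clock: 2.1
position: [0.3708, -0.1921, 0.2415]
tool_rot: [-3.141, -0.0, 1.316]
wrist_force: [0.5, -0.4, 0.4]
opening: 0.0879
finger_force: 0.0
```

```bash
python3 -m jog '{"commands":[[[0,0,0,0.8,0.03,0,1],[0,0,0,0.8,0.03,0,1],[0,0,0,0.8,0.03,0,1],[0,0,0,0.8,0.03,0,1],[0,0,0,0.8,0.03,0.1,1],[0,0,0,0.8,0.03,0.1,1],[0,0,0,0.8,0.03,0.1,1],[0,0,0,0.8,0.03,0.1,1],[0,0,0,0.8,0.03,0.1,1],[0,0,0,0.9,0.03,0.1,1],[0,0,0,0.9,0.04,0.1,1],[0,0,0,0,0,0.1,1]]]}' && python3 - <<'E'
from h import *
p,c=cam('wrist');cv2.imwrite('pics/w1.png',p);save('w1.npz',c)
print(ctrl.state()['position'],ctrl.state()['tool_rot'],ctrl.state()['joint_pos']);print(c)
print(proj(c,[[.475,.154,.058],[.475,.154,.04]]))
E
```

```text
clock: 3.1
position: [0.4762, 0.1581, 0.2097]
tool_rot: [3.14, -0.004, 1.319]
wrist_force: [0.6, -0.5, 0.8]
opening: 0.0878
finger_force: 0.0
[0.47440777 0.1555089  0.20864532] [-3.14095784e+00 -3.83308486e-04  1.32024582e+00] [1.77859568e-01 2.50095314e-01 1.76476657e+00 6.78022718e-04
 1.12714907e+00 4.28118789e-01]
{'f': np.float64(268.2686074045756), 'cx': 252.11032878114486, 'cy': 185.25557154434995, 'E': array([[ 0.96838902, -0.24943435,  0.00228241, -0.42360737],
       [-0.23981933, -0.92846503,  0.28361835,  0.23601009],
       [-0.06862502, -0.27520026, -0.95893452,  0.43604162],
       [ 0.        ,  0.        ,  0.        ,  1.        ]])}
[[250.43886826 181.3578786 ]
 [250.49411785 177.3224198 ]]
```

View pics/w1.png

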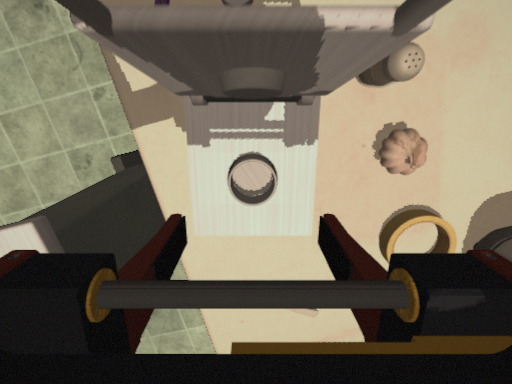

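The wrist view shows the tin's rim centred at about (252.5,178), 49 px wide, which is 56 mm at rim height. That puts the tin at about (0.477, 0.157).

```bash
python3 -m jog '{"commands":[[[0,0,0,0.05,0.05,0.46,1],[0,0,0,0,0,0.46,1],[0,0,0,0,0,0.46,1],[0,0,0,0,0,0.46,1],[0,0,0,0,0,0.46,1],[0,0,0,0,0,0.46,1],[0,0,0,0,0,0.46,1],[0,0,0,0,0,0.42,1],[0,0,0,0,0,0,1],[0,0,0,0,0,0,1]]]}' && python3 -m jog '{"commands":[[[0,0,0,0,0,0,0.4],[0,0,0,0,0,0,0.4],[0,0,0,0,0,0,0.4],[0,0,0,0,0,0,0.4],[0,0,0,0,0,0,0.4],[0,0,0,0,0,0,0.4],[0,0,0,0,0,0,0.4],[0,0,0,0,0,0,0.4]]]}' 12
```

```text
clock: 3.98
position: [0.4755, 0.1533, 0.0637]
tool_rot: [-3.139, 0.001, 1.317]
wrist_force: [0.4, 0.3, -0.1]
opening: 0.0878
finger_force: 0.0
clock: 4.65
position: [0.4767, 0.1545, 0.0646]
tool_rot: [3.141, -0.0, 1.319]
wrist_force: [-0.8, -1.6, 6.4]
opening: 0.0546
finger_force: 12.0
```

```bash
python3 -m jog '{"commands":[[[0,0,0,0,0,-0.1,0.4],[0,0,0,0,0,-0.2,0.4],[0,0,0,0,0,-0.3,0.4],[0,0,0,0,0,-0.4,0.4],[0,0,0,0,0,-0.4,0.4],[0,0,0,0,0,-0.4,0.4],[0,0,0,0,0,-0.4,0.4],[0,0,0,0,0,-0.4,0.4],[0,0,0,0,0,0,0.4],[0,0,0,0,0,0,0.4]]]}' 18 && python3 - <<'E'
from h import *
p,c=cam('wrist');cv2.imwrite('pics/w2.png',p[80:384,100:420])
print(ctrl.state()['position'],ctrl.state()['finger_force'],ctrl.state()['opening'])
E
```

```text
clock: 5.48
position: [0.4771, 0.1545, 0.1689]
tool_rot: [3.139, -0.001, 1.319]
wrist_force: [-0.6, 0.4, -0.2]
opening: 0.0545
finger_force: 18.0
[0.47634102 0.15439742 0.16801964] 17.999855931848288 0.054486751540649775
```

View pics/w2.png

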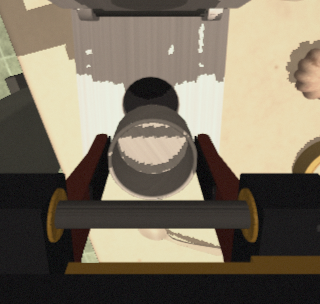

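The tin is held level between the pads and the empty well is visible behind it. I'm moving it to the board centre.

```bash
python3 -m jog '{"commands":[[[0,0,0,-0.2,0.05,0,0.4],[0,0,0,-0.4,0.1,0,0.4],[0,0,0,-0.52,0.13,0,0.4],[0,0,0,-0.52,0.13,0,0.4],[0,0,0,-0.52,0.13,0,0.4],[0,0,0,-0.52,0.13,0,0.4],[0,0,0,-0.52,0.13,0,0.4],[0,0,0,-0.52,0.13,0,0.4],[0,0,0,-0.52,0.13,0,0.4],[0,0,0,-0.52,0.13,0,0.4],[0,0,0,-0.52,0.13,0,0.4],[0,0,0,-0.52,0.13,0,0.4]]]}' && python3 -m jog '{"commands":[[[0,0,0,-0.52,0.15,0,0.4],[0,0,0,-0.52,0.15,0,0.4],[0,0,0,-0.52,0.15,0,0.4],[0,0,0,-0.52,0.15,0,0.4],[0,0,0,-0.52,0.15,0,0.4],[0,0,0,-0.52,0.15,0,0.4],[0,0,0,-0.35,0.1,0,0.4],[0,0,0,-0.1,0,0,0.4],[0,0,0,0,0,0,0.4],[0,0,0,0,0,0,0.4]]]}' && python3 - <<'E'
from h import *
p,c=cam('side');cv2.imwrite('pics/s2.png',cv2.resize(p[100:260,200:340],None,fx=3.5,fy=3.5))
print(ctrl.state()['position'],ctrl.state()['finger_force'])
E
```

```text
clock: 6.53
position: [0.4735, -0.086, 0.1668]
tool_rot: [-3.139, -0.0, 1.318]
wrist_force: [0.1, 0.1, -0.2]
opening: 0.0545
finger_force: 18.0
clock: 7.37
position: [0.4771, -0.2322, 0.1674]
tool_rot: [-3.14, -0.001, 1.318]
wrist_force: [-0.6, -0.3, -1.6]
opening: 0.0546
finger_force: 18.0
[ 0.47723614 -0.23184493  0.16759599] 17.999800024554133
```

```bash
python3 -m jog '{"commands":[[[0,0,0,0,0,0.3,0.4],[0,0,0,0,0,0.4,0.4],[0,0,0,0,0,0.4,0.4],[0,0,0,0,0,0.4,0.4],[0,0,0,0,0,0.4,0.4],[0,0,0,0,0,0.4,0.4],[0,0,0,0,0,0.3,0.4],[0,0,0,0,0,0.2,0.4],[0,0,0,0,0,0.1,0.4],[0,0,0,0,0,0,0.4],[0,0,0,0,0,0,0.4],[0,0,0,0,0,0,0.4]]]}' && python3 -m jog '{"commands":[[[0,0,0,0,0,0.04,0.4],[0,0,0,0,0,0.04,0.4],[0,0,0,0,0,0,0.4],[0,0,0,0,0,0,0.4]]]}'
```

```text
clock: 8.42
position: [0.4784, -0.2331, 0.0527]
tool_rot: [3.14, 0.0, 1.319]
wrist_force: [0.1, 0.5, -1.0]
opening: 0.0542
finger_force: 18.0
clock: 8.75
position: [0.4778, -0.233, 0.0489]
tool_rot: [3.142, -0.0, 1.318]
wrist_force: [-0.2, 0.2, 0.9]
opening: 0.0544
finger_force: 18.0
```

```bash
python3 -m jog '{"commands":[[[0,0,0,0,0,0.04,0.4],[0,0,0,0,0,0,0.4],[0,0,0,0,0,0,0.4]]]}'; python3 -m jog '{"commands":[[[0,0,0,0,0,0.02,0.4],[0,0,0,0,0,0,0.4],[0,0,0,0,0,0,0.4]]]}'
```

```text
clock: 9.0
position: [0.4779, -0.2331, 0.0472]
tool_rot: [3.142, -0.0, 1.318]
wrist_force: [-0.0, 0.1, -1.1]
opening: 0.0545
finger_force: 18.0
clock: 9.25
position: [0.4779, -0.233, 0.0472]
tool_rot: [3.141, 0.0, 1.319]
wrist_force: [-1.9, 0.2, 8.0]
opening: 0.0546
finger_force: 18.0
```

Contact with the board. Now I'll release and retreat.

```bash
python3 -m jog '{"commands":[[[0,0,0,0,0,0,0.7],[0,0,0,0,0,0,0.75],[0,0,0,0,0,0,0.8],[0,0,0,0,0,0,0.9],[0,0,0,0,0,0,1],[0,0,0,0,0,0,1],[0,0,0,0,0,0,1],[0,0,0,0,0,0,1]]]}' && python3 -m jog '{"commands":[[[0,0,0,0,0,-0.3,1],[0,0,0,0,0,-0.5,1],[0,0,0,0,0,-0.6,1],[0,0,0,0,0,-0.7,1],[0,0,0,0,0,-0.7,1],[0,0,0,0,0,-0.7,1],[0,0,0,0,0,-0.7,1],[0,0,0,0,0,-0.7,1],[0,0,0,0,0,-0.7,1],[0,0,0,0,0,-0.7,1],[0,0,0,0,0,-0.7,1],[0,0,0,0,0,-0.5,1]]]}' && python3 - <<'E'
from h import *
p,c=cam('side');q,cs=cam('scene');save('w.npz',c)
a=cv2.resize(p[110:310,220:340],None,fx=3,fy=3);b=cv2.resize(q[:,150:390],None,fx=1.56,fy=1.56)
cv2.imwrite('pics/s3.png',np.hstack([a,b[:600,:]][:1]+[cv2.resize(b,(375,600))]))
print(ctrl.state()['position'],proj(c,[[.478,-.233,.041]]))
E
```

```text
clock: 9.92
position: [0.4778, -0.233, 0.0464]
tool_rot: [-3.141, -0.0, 1.319]
wrist_force: [0.2, -0.8, -0.9]
opening: 0.0876
finger_force: 0.0
clock: 10.92
position: [0.4782, -0.2332, 0.3492]
tool_rot: [3.139, 0.001, 1.319]
wrist_force: [0.9, -0.3, 0.5]
opening: 0.0879
finger_force: 0.0
[ 0.4795154  -0.23403358  0.35020831] [[276.05060375 138.41507707]]
```

View pics/s3.png

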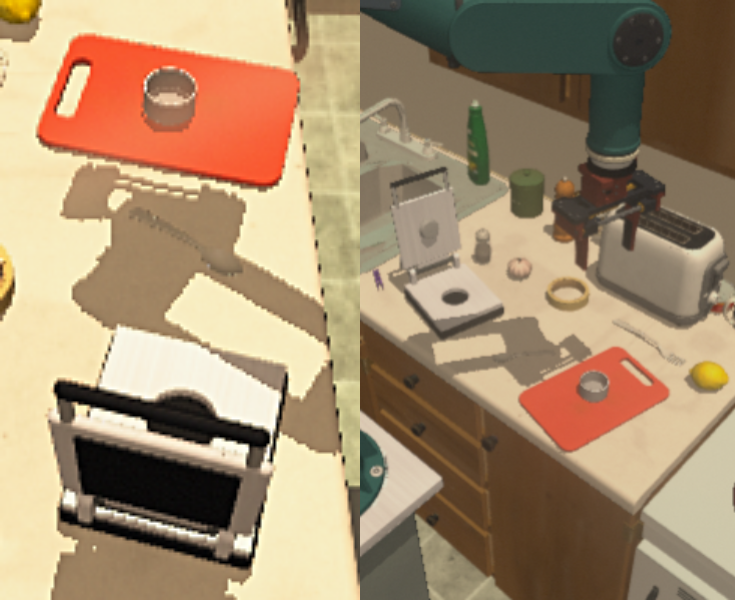

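The tin stands upright on the board, rim at about (170,80) in the left panel, and the well is empty. The handle bar shows in both views. Triangulating its ends.

```bash
python3 - <<'E'
from h import *
sc,sd=load('scene.npz'),load('side.npz')
K=lambda c:np.array([[c['f'],0,c['cx']],[0,c['f'],c['cy']],[0,0,1]])@c['E'][:3]
a=np.array([[206.3,109.4],[170.5,119.7]]).T;b=np.array([[240.7,239],[308,256]]).T
X=cv2.triangulatePoints(K(sc),K(sd),a,b);X=(X[:3]/X[3]).T
print(X,np.linalg.norm(X[0]-X[1]),X.mean(0));print(proj(sc,X)-a.T,proj(sd,X)-b.T)
d=X[1]-X[0];print(np.degrees(np.arctan2(d[1],d[0])))
E
```

```text
[[0.56711458 0.25169082 0.27204704]
 [0.44516794 0.28633152 0.2733523 ]] 0.1267780184279077 [0.50614126 0.26901117 0.27269967]
[[-0.62660129  0.28901017]
 [-0.14245129  0.04116683]] [[-1.6741572  -1.17592721]
 [-0.37338009 -0.21960647]]
164.1420424378251
```

```bash
python3 -m jog '{"commands":[[[0,0,-1,0,0,-0.1,1],[0,0,-1,0,0,-0.1,1],[0,0,-1,0,0,-0.1,1],[0,0,-1,0,0,-0.1,1],[0,0,-1,0,0,-0.1,1],[0,0,-1,0,0,-0.1,1],[0,0,-1,0,0,-0.1,1],[0,0,-1,0,0,-0.1,1],[0,0,-1,0,0,-0.1,1],[0,0,-1,0,0,-0.1,1],[0,0,-1,0,0,-0.1,1],[0,0,-1,0,0,-0.1,1]]]}' && python3 -m jog '{"commands":[[[0,0,-1,0,0,0,1],[0,0,-1,0,0,0,1],[0,0,-0.9,0,0,0,1],[0,0,0,0,0,0,1],[0,0,0,0,-1,0,1],[0,0,0,0,-1,0,1],[0,0,0,0,-1,0,1],[0,0,0,0,0,0,1]]]}'; python3 -m jog '{"commands":[[[0,0,0,0,1,0,1],[0,0,0,0,1,0,1],[0,0,0,0,1,0,1],[0,0,0,0,1,0,1],[0,0,0,0,1,0,1],[0,0,0,0,1,0,1],[0,0,0,0,1,0,1],[0,0,0,0,1,0,1],[0,0,0,0,1,0,1],[-1,0,0,0,0,0,1],[-1,0,0,0,0,0,1],[0,0,0,0,0,0,1]]]}'; python3 -c "
from h import *
s=ctrl.state();print(s['position'],s['joint_pos'])"
```

```text
clock: 12.02
position: [0.4773, -0.2326, 0.3927]
tool_rot: [3.141, -0.003, 2.58]
wrist_force: [-0.6, -0.2, -0.1]
opening: 0.0877
finger_force: 0.0
clock: 12.68
position: [0.4447, -0.3547, 0.3926]
tool_rot: [-3.139, -0.002, 2.871]
wrist_force: [0.0, 0.6, 0.5]
opening: 0.0878
finger_force: 0.0
clock: 13.68
position: [0.5394, -0.0002, 0.3929]
tool_rot: [2.929, -0.003, 2.878]
wrist_force: [0.6, -1.4, -0.7]
opening: 0.0879
finger_force: 0.0
[ 5.39444493e-01 -1.87780228e-04  3.92859528e-01] [-0.27332963  0.14923031  1.44837976  0.21287699  1.54961855 -1.58508906]
```

```bash
python3 -m jog '{"commands":[[[1,0,0,0,0,0,1],[1,0,0,0,0,0,1],[0,0,0,0.3,0.7,0,1],[0,0,0,0.3,0.7,0,1],[0,0,0,0.3,0.7,0,1],[0,0,0,0.3,0.7,0,1],[0,0,0,0.3,0.7,0,1],[0,0,0,0.3,0.7,0,1],[0,0,0,0.3,0.7,0,1],[0,0,0,0.3,0.7,0,1],[0,0,0,0.15,0.68,0,1],[0,0,0,0,0,0,1]]]}'; python3 -m jog '{"commands":[[[0,0,0,0,0,0.2,1],[0,0,0,0,0,0.4,1],[0,0,0,0,0,0.4,1],[0,0,0,0,0,0.4,1],[0,0,0,0,0,0.3,1],[0,0,0,0,0,0,1],[0,0,0,0,0,0,1]]]}'
python3 - <<'E'
from h import *
p,c=cam('side');q,cs=cam('wrist')
s=ctrl.state();print(s['position'],s['tool_rot'],s['joint_pos'])
cv2.imwrite('pics/s4.png',np.hstack([cv2.resize(p[150:310,200:340],(420,480)),cv2.resize(q,(380,285))[:,:].copy() if 0 else cv2.copyMakeBorder(cv2.resize(q,(380,285)),0,195,0,0,0)]))
E
```

```text
clock: 14.68
position: [0.5065, 0.2715, 0.3936]
tool_rot: [3.141, -0.001, 2.878]
wrist_force: [0.3, -0.7, 0.3]
opening: 0.0877
finger_force: 0.0
clock: 15.27
position: [0.5065, 0.2662, 0.3254]
tool_rot: [-3.139, -0.002, 2.876]
wrist_force: [0.1, 0.7, 0.4]
opening: 0.0876
finger_force: 0.0
[0.50742885 0.26710567 0.32708837] [3.14149135e+00 9.14591544e-04 2.87719827e+00] [ 3.64382801e-01  2.54772210e-01  1.44838279e+00 -4.60066528e-04
  1.43763841e+00 -9.41958295e-01]
```

View pics/s4.png

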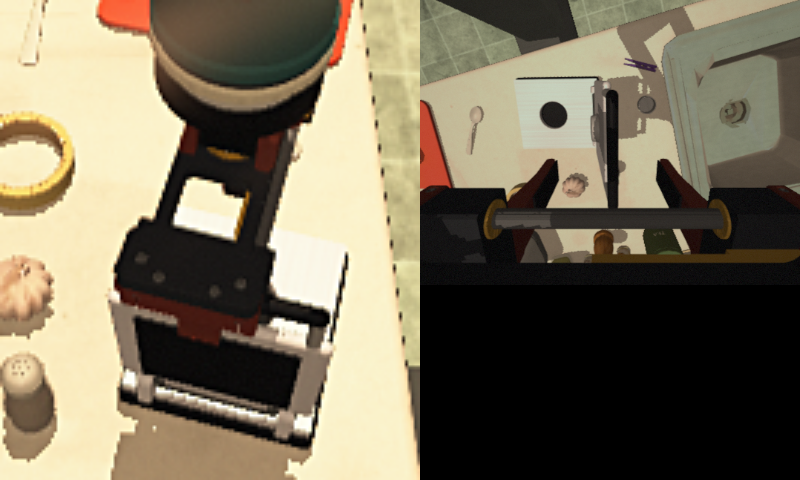

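The bar lies centred between the open fingers, at about (612,150) in the wrist panel. Descending and gripping.

```bash
python3 -m jog '{"commands":[[[0,0,0,0,0,0.4,1],[0,0,0,0,0,0.4,1],[0,0,0,0,0,0.3,1],[0,0,0,0,0,0.15,1],[0,0,0,0,0,0,1],[0,0,0,0,0,0,1]]]}'; python3 -m jog '{"commands":[[[0,0,0,0,0,0,0.05],[0,0,0,0,0,0,0.05],[0,0,0,0,0,0,0.05],[0,0,0,0,0,0,0.05],[0,0,0,0,0,0,0.05],[0,0,0,0,0,0,0.05],[0,0,0,0,0,0,0.05],[0,0,0,0,0,0,0.05],[0,0,0,0,0,0,0.05],[0,0,0,0,0,0,0.05]]]}' 12
```

```text
clock: 15.87
position: [0.5074, 0.2678, 0.2772]
tool_rot: [3.141, 0.001, 2.879]
wrist_force: [0.5, 0.1, -0.7]
opening: 0.0882
finger_force: 0.0
clock: 16.7
position: [0.5069, 0.2678, 0.2765]
tool_rot: [3.142, -0.0, 2.879]
wrist_force: [-0.5, 0.1, -0.3]
opening: 0.025
finger_force: 0.0
```

```bash
python3 -m jog '{"commands":[[[0,0,0,0,0,0,0.02],[0,0,0,0,0,0,0.02],[0,0,0,0,0,0,0.02],[0,0,0,0,0,0,0.02],[0,0,0,0,0,0,0.02],[0,0,0,0,0,0,0.02],[0,0,0,0,0,0,0.02],[0,0,0,0,0,0,0.02]]]}' 20;python3 -m jog '{"commands":[[[-0.5,0,0,0,-0.28,-0.02,0.02],[-0.5,0,0,0,-0.28,-0.02,0.02],[-0.5,0,0,0,-0.28,-0.02,0.02],[-0.5,0,0,0,-0.28,-0.02,0.02],[0,0,0,0,0,0,0.02],[0,0,0,0,0,0,0.02]]]}'; python3 -c "
from h import *
s=ctrl.state();print(s['moment'],s['joint_pos'])"
```

```text
clock: 17.37
position: [0.507, 0.2679, 0.2766]
tool_rot: [3.141, 0.0, 2.879]
wrist_force: [-0.7, 0.8, 0.4]
opening: 0.0113
finger_force: 20.0
clock: 17.87
position: [0.4955, 0.2233, 0.2767]
tool_rot: [2.932, 0.001, 2.876]
wrist_force: [0.6, -0.4, 2.9]
opening: 0.0113
finger_force: 20.1
[-0.10392442 -0.15726233  0.08934702] [ 0.16834637  0.1865119   1.68568426  0.20434781  1.18708236 -1.20623852]
```

```bash
python3 -m jog '{"commands":[[[-0.5,0,0,0,-0.28,-0.02,0.02],[-0.5,0,0,0,-0.28,-0.02,0.02],[-0.5,0,0,0,-0.28,-0.02,0.02],[-0.5,0,0,0,-0.28,-0.02,0.02],[-0.5,0,0,0,-0.28,-0.02,0.02],[-0.5,0,0,0,-0.28,-0.02,0.02],[0,0,0,0,0,0,0.02],[0,0,0,0,0,0,0.02]]]}'; python3 -c "
from h import *
s=ctrl.state();print(s['moment'],s['joint_pos'],s['wrist_force'])
p=np.array(s['position']);a=1.317
d=(p[:2]-[.4985,.2492])@[np.cos(a),np.sin(a)];print('lid',np.arctan2(p[2]-.066,-d),np.hypot(d,p[2]-.066))"
```

```text
clock: 18.53
position: [0.4794, 0.161, 0.2588]
tool_rot: [2.618, 0.0, 2.877]
wrist_force: [-2.1, -5.1, 7.0]
opening: 0.0116
finger_force: 20.0
[-0.17890398 -0.08343357  0.13243674] [-0.19208734  0.15167548  1.89386883  0.58442606  1.12818457 -1.76322167] [-2.08475281 -5.10441429  6.95367691]
lid 1.1332210395372637 0.21281548833734748
```

```bash
python3 -m jog '{"commands":[[[-0.5,0,0,0,-0.28,-0.02,0.02],[-0.5,0,0,0,-0.28,-0.02,0.02],[-0.5,0,0,0,-0.28,-0.02,0.02],[-0.5,0,0,0,-0.28,-0.02,0.02],[-0.5,0,0,0,-0.28,-0.02,0.02],[-0.5,0,0,0,-0.28,-0.02,0.02],[0,0,0,0,0,0,0.02],[0,0,0,0,0,0,0.02]]]}'; python3 - <<'E'
from h import *
p,c=cam('side');q,cs=cam('scene')
s=ctrl.state();print(s['moment'],s['joint_pos'],s['wrist_force'])
P=np.array(s['position']);a=1.317
d=(P[:2]-[.4985,.2492])@[np.cos(a),np.sin(a)];print('lid',np.arctan2(P[2]-.066,-d),np.hypot(d,P[2]-.066))
cv2.imwrite('pics/s5.png',np.hstack([cv2.resize(p[100:310,200:340],(400,600)),cv2.resize(q[60:300,130:290],(400,600))]))
E
```

```text
clock: 19.2
position: [0.4653, 0.1061, 0.2209]
tool_rot: [2.304, -0.001, 2.877]
wrist_force: [-3.4, -9.9, 8.9]
opening: 0.0115
finger_force: 20.0
[-0.46918394  0.02544241  0.084151  ] [-0.53283452  0.31197053  2.03538413  0.85994284  1.23571323 -2.3271559 ] [ -2.18155815 -10.19716765   8.59866579]
lid 0.8153565169350483 0.21348714469287744
```

View pics/s5.png

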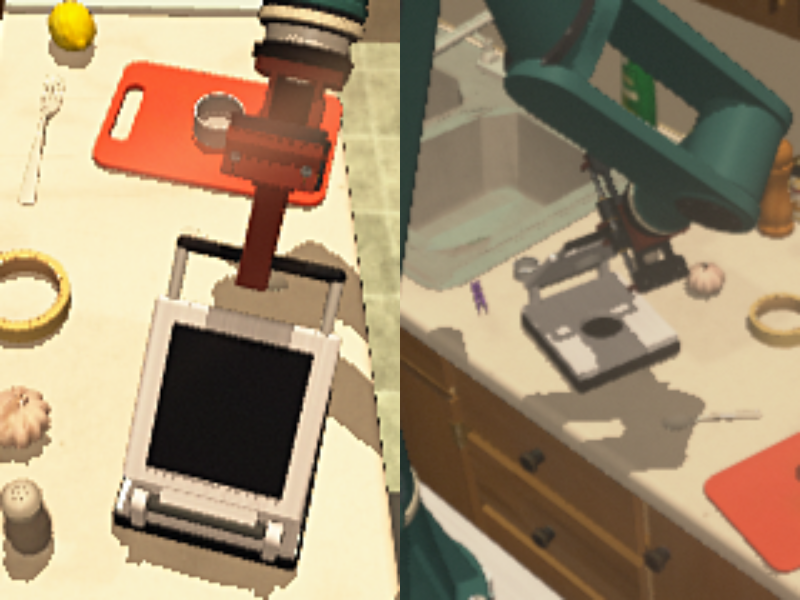

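The lid is held by the bar at about 0.81 rad, and the tin still stands on the board. I'll make one small trim, let it settle, and hand in.

```bash
python3 -m jog '{"commands":[[[-0.2,0,0,0,-0.14,-0.01,0.02],[0,0,0,0,0,0,0.02],[0,0,0,0,0,0,0.02],[0,0,0,0,0,0,0.02],[0,0,0,0,0,0,0.02],[0,0,0,0,0,0,0.02]]]}'; python3 - <<'E'
from h import *
s=ctrl.state();P=np.array(s['position']);a=1.317
d=(P[:2]-[.4985,.2492])@[np.cos(a),np.sin(a)];t=np.arctan2(P[2]-.066,-d);print('lid',t,s['finger_force'],s['wrist_force'],np.abs(s['dq']).max())
if .73<t<.85: print(ctrl.close_job())
E
```

```text
clock: 19.8
position: [0.4645, 0.1031, 0.2179]
tool_rot: [2.284, 0.002, 2.88]
wrist_force: [-3.3, -10.2, 8.6]
opening: 0.0114
finger_force: 20.0
lid 0.7916941835687069 20.007097721099854 [ -3.25355641 -10.22690346   8.64831222] 0.0019224732140519102
the job is handed in; nothing more can be done
None
```

The tin stands upright on the chopping board, and I handed the job in with the gripper holding the lid at about 0.79 rad (45°), estimated from the gripper's position; no verdict came back.

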